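Refit the washed grille cover on a bench fume filter

ROBOT

A 7-joint arm with a two-finger parallel gripper is mounted at the origin on a cart in front of the work surface, level with it; the furniture and walls round the work are solid. World frame = base frame: x ahead of the robot, y to its left, z up, the work surface at z = 0. Lengths are in m, angles in rad, forces in N, time in s.
With the tool pointing down it reaches from about 0.425 to 0.875 m from the base axis. Payload 4.7 kg.
Tool frame: the origin (TCP) lies where the fingers leave the gripper's body, on its centre line; the fingertips stand 73 mm ahead of it and the grasp point (between the pads) lies 54 mm ahead of it; z points along the fingers, y is the line along which they close (so a half turn about z gives the same grasp; the last joint's range is limited). The gripper opens to 85 mm and grips with 20 to 120 N. Pads are 22 mm wide; open, the fingers measure 114 mm over their backs; the gripper's body (76 mm by 85 mm) begins 54 mm behind the grasp point. The pads swing forward as they close: fully open they stand 13 mm farther back than shut.
Start: joints at [-1.226, 0.321, -0.07, 1.45, 0.023, 1.371, -0.057], TCP at [0.211, 0.615, 0.304] pointing down, gripper open.
Joint ranges: [-2.86, 2.86], [-0.3, 2.09], [-1.38, 1.24], [0.06, 2.45], [-1.56, 4.7], [0.09, 2.05], [-2.69, 2.69]. Speed limits (rad/s): [2.57, 2.57, 3.14, 3.14, 3.14, 3.14, 3.14].

INTERFACE

Orientations are given as a 3x3 rotation matrix whose columns are the frame's x, y, z axes.
In Python, from plant import get_state, read_camera, calibration, job_done gives the robot as it stands. The module is installed in compiled form; this text tells all that it offers.
- The arm moves only by the tool servo_tool, never from a script. Its arguments are lists of equal length, an entry for each row: "grip": the opening, from 0 (shut) to 1 (fully open); "translation": the shift along the tool's x, y, z in m, a list of three; "rotation": the turn, a rotation vector about the tool's x, y, z in degrees, a list of three. In form: {"grip": [grip, ...], "translation": [[dx, dy, dz], ...], "rotation": [[rx, ry, rz], ...]}. A call has 1 to 20 rows; each row shifts and turns the commanded pose from where the row before left it, along the tool's axes as they then stand; what a row does not reach is not made up. A row lasts 1/10 s, in which the tool goes at most 50 mm and 8.59 degrees, less where a joint would pass 70% of its speed; a pose out of reach is approached as far as the arm can. A call with a gripper value outside its range is refused whole. The fingers move at their own pace and stop on an object; "newtons" is the grip in N (left out, the last holds). Time passes only in rows, so rows that do not move let the fingers close. It gives the time, the measured TCP pose, the force, the opening and the grip force at its end, in the units of the state.
- get_state(): the state, without advancing time (a new reading comes with each control period).
- read_camera(name): name is "side" or "top" or "wrist"; returns (picture, depth): 480x640x3 uint8, red, green, blue; 480x640 float32, m along the optical axis (not along the pixel's ray), 0 where there is no reading.
- calibration(name): a dict with "fx", "fy", "cx", "cy" (pixels), "R" (3x3) and "t" (3): a world point X has camera coordinates R X + t. Camera axes: x right, y down, z forward; pixel columns grow to the right and rows downward; lengths in m; the calibration is good to about 2 mm. A picture is of the moment at which its call begins: read the wrist's pose just before it. calibration takes no time and is no camera call; for the wrist camera it gives the pose at the moment of the call.
- job_done(): hands the job in; it is judged then, once.
The state is a dict: "t": time; "joint_pos": joint angles; "joint_vel": joint speeds; "effort": joint torques, N m; "position": TCP position; "tcp_rot": TCP orientation; "force": force on the tool from outside, world axes, zero at the start; "ft_torque": the same for the moment, N m; "width": opening from 0.0 (shut) to 1.0 (fully open); "gripper_force": force on a finger pad.
Only numpy, scipy, OpenCV 4.12 (cv2) and the standard library are available. Lean on these libraries where they do the work, as an engineer would, in place of code of your own. Each camera call takes 0.05 s, during which the arm holds its last target. There are 200 camera calls.

TASK

Put the washed slatted cover back on the fume filter. Lift it out of the draining rack and lay it flat on the bench, handle up, letting go of it, so that it can be taken anew by its handle; then hook its tongue under the ledge of the fan housing with the cover tilted, front up, and swing the front down until the cover lies fully home in its recess and the spring catch has snapped over its front edge. Do not push or tip the dropper bottle, the beaker, the lens canister or the tally counter.

Things in the scene. Friction and masses are not known exactly. Their poses are not given: they have to be found in the camera images.
- filter_unit: White bench-top fume filter, fixed, 200 mm deep (x), 120 mm wide (y). Origin under it on the bench; its x points to its back, y left, z up. The low front part (deck 60 mm high) holds a pleated filter in an open bay; the fan housing behind, from x = +42 to +112 mm, is 92 mm high. The cover lies in the bay's recess, 8 mm deep and 89 mm wide, its top then level with the deck.
- seat (a point): On the unit, 52 mm above the bench: where the middle of the underside of the cover's plate lies when seated (axes as the unit's). The cover rests there on narrow rims along both sides and the front of the bay; 2 mm play towards the front wall, 1.5 mm towards the back, 2.5 mm to either side.
- ledge (a point): Middle of the lower front edge of the ledge: the face of the fan housing overhangs a slot, 60 mm wide (y) and 11 mm deep (x), open from 18 mm below this edge up to it. Axes as the unit's. 60 mm behind the seat point and 6 mm above it.
- catch_nose (a point): Tip of the nose of the spring catch, a 30 mm wide grey clip in the middle of the unit's front wall. At rest its hook hangs 4 mm over the front edge of the seated cover, 1.5 mm above it; the sloped ramp above the hook rises 22 mm, and the thumb tab in front of it ends 81 mm above the bench.
- catch (a joint): Swing of the catch, rad: 0 closed, growing to 0.4 as the nose swings out to the front. A spring closes it. Pressing the cover's front edge down the ramp opens it by some 0.1 rad (4 to 10 N at that edge); it springs back to 0 once the cover's top is below the hook.
- cover_centre (a point): Grey slatted cover, 0.09 to 0.18 kg. This point: middle of its plate, half-way through. Plate 116 (x) x 84 (y) x 8 mm; cover's x points to the tongue end, z out of the face with the handle. The plate reaches from x = -60 (front edge) to +56 mm; both side edges (y = +-42) are solid strips 16 mm wide. It starts on edge in the rack, y up, tongue to the left, handle to the back.
- cover_handle (a point): Middle of the grip bar of the cover's bridge handle (cover's axes). Bar 10 (x) x 60 (y) x 12 mm (z), its middle 23 mm above the plate's upper face, 10 mm from the cover's centre towards the front edge; a leg at each end.
- cover_tongue (a point): Middle of the tip of the cover's tongue: 50 mm wide (y), 4 mm thick, flush with the plate's underside, standing out 14 mm beyond the plate's back edge, 70 mm from the cover's centre along x (cover's axes).
- rack: White draining rack, fixed, 136 x 164 mm; its floor is 12 mm above the bench. Origin under it; x points to its back. Steel pegs 58 mm tall stand in pairs at y = +-42 mm, in rows at x = -50, -28, -8, +8, +28 and +48 mm; the cover stands on its long edge between the rows at -8 and +8 mm, its top 96 mm above the bench. A petri dish stands on edge at x = -40 mm, 72 mm high.
- stirrer: Teal hotplate stirrer, fixed, on the left: 160 mm deep (x), its body reaching from y = -76 to +100 mm, body 107 mm and round plate on top about 135 mm high, knobs to 90 mm in front of its origin; origin under its middle. An obstacle only.
- microscope_b: Black and white microscope, fixed, left of the open bench, about 0.4 m tall. Origin under its middle; nothing of it stands right of y = +0.31 m. An obstacle only. (The bench top ends in front at about x = 0.28 m.)
- stain_bottle: Brown dropper bottle beside the fume filter, 38 mm across, 116 mm tall. Origin at the centre of its foot, z up. Stays where it is.
- beaker: Glass beaker behind the draining rack, 53 mm across, 67 mm tall. Origin at the centre of its foot, z up. Stays where it is.
- lens_canister: Black and clear screw-top lens canister on the open bench to the left, 40 mm across, 59 mm tall. Origin at the centre of its foot, z up. Stays where it is.
- tally_counter: Chromed hand tally counter lying on the thin blue towel (2.4 mm thick) left of centre, 54 mm across with its lever and knob, 21 mm high. Origin under its middle, z up. Stays where it is.

How it is judged:
By the outcome, as a careful person would: the job done as asked, in the order asked, and still so for the second after the job is handed in, with the robot touching nothing.
It also fails if it takes over 61 s, if anything falls off the work surface, if the arm or the gripper's body presses on something with over 40 N, if the wrist force passes 120 N, or if a joint passes its speed limit or range.

## Working session

There is one attempt and no reset: what is moved stays moved. The work goes in short steps, Python scripts to look and compute and a tool call to move; the robot and the scene stay as the last step left them, time stands still between calls to the robot, and variables do not carry over. Pictures are saved under pics/ and viewed, at most 13 in all, crops included, and the job is handed in when it is done.

Besides the shell and the picture viewer there is one more tool, called by a JSON object that holds its "method" and its "body". servo_tool: Moves the arm, as the interface text tells. Its arguments: {"type":"object","properties":{"grip":{"type":"array"},"translation":{"type":"array"},"rotation":{"type":"array"},"newtons":{"type":"number"}},"required":["grip","translation","rotation"]}

```bash
mkdir -p pics; cat > h.py <<'E'
import numpy as np, cv2
from plant import *
def grab(n):
    c=calibration(n); p,d=read_camera(n); np.savez('/tmp/%s.npz'%n,p=p,d=d,**{k:np.array(v) for k,v in c.items()}); return p,d,c
def load(n): 
    z=np.load('/tmp/%s.npz'%n); return z['p'],z['d'],{k:z[k] for k in('fx','fy','cx','cy','R','t')}
def cloud(d,c):
    v,u=np.mgrid[:480,:640]; P=np.stack([(u-c['cx'])/c['fx']*d,(v-c['cy'])/c['fy']*d,d],-1)
    return (P-np.array(c['t']))@np.array(c['R'])
def save(p,n): cv2.imwrite('pics/'+n,cv2.cvtColor(p,cv2.COLOR_RGB2BGR))
E
python3 - <<'E'
from h import *
for n in('top','side'):
    p,d,c=grab(n); save(p,n+'0.png'); print(n,-np.array(c['R']).T@np.array(c['t']),np.array(c['R']).round(2).tolist(),c['fx'],(d>0).mean())
s=get_state();print(s['t'],s['position'],s['tcp_rot'])
E
```

```text
top [0.30097985 0.00289935 1.51318353] [[0.0, -1.0, -0.01], [-0.99, -0.0, -0.17], [0.17, 0.01, -0.99]] 499.22028810669764 0.9959537760416667
side [-0.36447735 -0.50634248  0.82051343] [[0.49, -0.87, 0.0], [-0.5, -0.28, -0.82], [0.72, 0.4, -0.57]] 541.1551348693131 0.9957649739583333
0.1 [0.21103716 0.61439788 0.30290738] [[-9.45795019e-01  3.24763837e-01 -4.82377907e-04]
 [ 3.24764181e-01  9.45793498e-01 -1.69893803e-03]
 [-9.55237439e-05 -1.76350619e-03 -9.99998440e-01]]
```

View pics/top0.png

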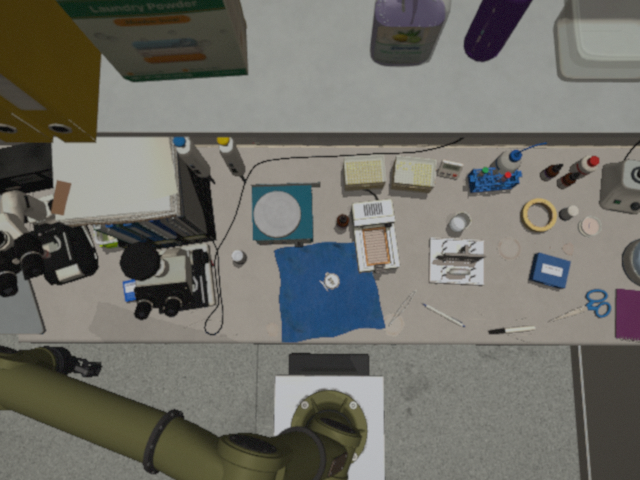

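View pics/side0.png

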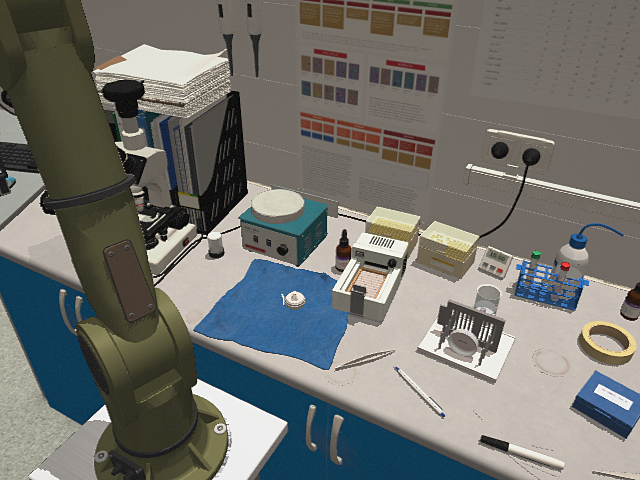

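Top view: filter unit around (376,236), rack with the cover on edge around (457,261), beaker (459,222), bottle (343,221), counter (331,281) and canister (238,256). Next I measure them from depth.

```bash
python3 - <<'E'
from h import *
p,d,c=load('top'); X=cloud(d,c)
def box(u0,u1,v0,v1,zl,zh,name,col=None):
    S=X[v0:v1,u0:u1].reshape(-1,3); C=p[v0:v1,u0:u1].reshape(-1,3).astype(int)
    m=(S[:,2]>zl)&(S[:,2]<zh)
    if col is not None: m&=col(C)
    Q=S[m]; r=cv2.minAreaRect((Q[:,:2]*1000).astype(np.float32)) 
    print(name,len(Q),'mean',Q.mean(0).round(4),'min',Q.min(0).round(3),'max',Q.max(0).round(3),'rect',np.round(r[0],1),np.round(r[1],1),round(r[2],1))
box(400,425,330,342,-.05,.05,'bench')
white=lambda C:(C.min(1)>140)
box(422,492,232,290,.006,.018,'rackfloor',white)
box(422,492,232,290,.08,.11,'covertop')
box(422,492,232,290,.065,.079,'petri/pegs')
box(348,402,196,275,.05,.068,'deck')
box(348,402,196,275,.085,.1,'housing')
box(348,402,255,278,.07,.085,'tab')
box(334,350,212,230,.05,.13,'bottle')
box(445,475,210,235,.03,.08,'beaker')
box(228,248,245,268,.03,.08,'canister')
box(318,342,270,293,.012,.03,'tally')
box(250,318,182,244,.09,.15,'stirrer')
E
```

```text
bench 297 mean [ 0.2672 -0.2492  0.0004] min [ 0.251 -0.285 -0.008] max [ 0.283 -0.213  0.011] rect [ 267.1 -249. ] [32.4 72.7] 0.2
rackfloor 1328 mean [ 0.4898 -0.3846  0.0126] min [ 0.419 -0.473  0.006] max [ 0.56  -0.306  0.018] rect [ 489.7 -389.1] [164.6 137. ] 87.7
covertop 181 mean [ 0.4988 -0.3896  0.0925] min [ 0.489 -0.447  0.08 ] max [ 0.527 -0.32   0.103] rect [ 509.7 -384.3] [127.8  36.1] 87.2
petri/pegs 100 mean [ 0.4693 -0.384   0.0708] min [ 0.446 -0.445  0.065] max [ 0.527 -0.319  0.079] rect [ 492.2 -382.2] [96.4 80.6] 46.3
deck 779 mean [ 0.5168 -0.1411  0.0584] min [ 0.453 -0.208  0.05 ] max [ 0.625 -0.058  0.068] rect [ 542.4 -133. ] [178.6 136.1] 6.9
housing 953 mean [ 0.6178 -0.1307  0.0921] min [ 0.447 -0.194  0.085] max [ 0.662 -0.069  0.1  ] rect [ 552.5 -138.9] [209.5 120.2] 6.7
tab 46 mean [ 0.4583 -0.1496  0.0769] min [ 0.448 -0.166  0.07 ] max [ 0.472 -0.135  0.083] rect [ 460.2 -150.3] [24.4 29.2] 8.7
bottle 131 mean [ 0.6    -0.0427  0.075 ] min [ 0.585 -0.061  0.051] max [ 0.621 -0.026  0.118] rect [602.9 -43.5] [35.1 36.3] 3.2
beaker 179 mean [ 0.6049 -0.3974  0.0535] min [ 0.576 -0.421  0.03 ] max [ 0.629 -0.369  0.074] rect [ 603.6 -395.6] [51.4 51.7] 44.1
canister 132 mean [0.4968 0.2658 0.0559] min [0.48  0.251 0.03 ] max [0.515 0.284 0.066] rect [497.8 266.8] [33.9 33.3] 38.7
tally 209 mean [ 0.4257 -0.0085  0.0214] min [ 0.4   -0.035  0.012] max [0.458 0.025 0.029] rect [427.7  -7.8] [50.  64.4] 9.6
stirrer 3465 mean [0.6167 0.1318 0.1212] min [0.535 0.033 0.09 ] max [0.703 0.223 0.145] rect [619.3 125.9] [164.3 191.3] 2.0
```

{"method": "servo_tool", "body": {"grip": [0.6,0.6,0.6,0.6,0.6,0.6,0.6,0.6,0.6,0.6,0.6,0.6,0.6,0.6,0.6], "translation": [[-0.017,-0.033,0],[-0.017,-0.033,0],[-0.017,-0.033,0],[-0.017,-0.033,0],[-0.017,-0.033,0],[-0.017,-0.033,0],[-0.017,-0.033,0],[-0.031,-0.024,0],[-0.031,-0.024,0],[-0.031,-0.024,0],[-0.031,-0.024,0],[-0.031,-0.024,0],[-0.031,-0.024,0],[-0.031,-0.024,0],[-0.031,-0.024,0]], "rotation": [[0,0,0],[0,0,0],[0,0,0],[0,0,0],[0,0,0],[0,0,0],[0,0,0],[0,0,0],[0,0,0],[0,0,0],[0,0,0],[0,0,0],[0,0,0],[0,0,0],[0,0,0]]}}

```text
t: 1.6
position: [0.4213, 0.0939, 0.3038]
tcp_rot: [[-0.946, 0.325, -0.0], [0.325, 0.946, 0.0], [0.0, 0.0, -1.0]]
force: [0.5, 0.0, -0.5]
width: 0.602
gripper_force: 0.0
```

{"method": "servo_tool", "body": {"grip": [0.6,0.6,0.6,0.6,0.6,0.6,0.6,0.6,0.6,0.6,0.6,0.6,0.6,0.6,0.6,0.6,0.6,0.6,0.6,0.6], "translation": [[-0.02,-0.034,0],[-0.02,-0.034,0],[-0.02,-0.034,0],[-0.02,-0.034,0],[-0.02,-0.034,0],[-0.02,-0.034,0],[-0.02,-0.034,0],[-0.02,-0.034,0],[-0.02,-0.034,0],[0,0,0],[0,0,0],[0,0,0],[0,0,0],[0,0,0],[0,0,0],[0,0,0],[0,0,0],[0,0,0],[0,0,0],[0,0,0]], "rotation": [[0,0,0],[0,0,0],[0,0,0],[0,0,0],[0,0,0],[0,0,0],[0,0,0],[0,0,0],[0,0,0],[0,0,8.1],[0,0,8.1],[0,0,8.1],[0,0,8.1],[0,0,8.1],[0,0,8.1],[0,0,8.1],[0,0,8.1],[0,0,8.1],[0,0,0],[0,0,0]]}}

```text
t: 3.6
position: [0.4916, -0.2522, 0.3037]
tcp_rot: [[0.029, 1.0, -0.0], [1.0, -0.029, 0.0], [0.0, -0.0, -1.0]]
force: [0.2, 0.7, 0.4]
width: 0.6
gripper_force: 0.0
```

```bash
python3 - <<'E'
from h import *
p,d,c=grab('wrist'); save(p,'w1.png'); print(-np.array(c['R']).T@np.array(c['t']),np.array(c['R']).round(2).tolist(),c['fx'],(d>0).mean())
E
```

```text
[ 0.49273829 -0.18051707  0.37389063] [[1.0, -0.03, -0.0], [-0.03, -0.96, 0.28], [-0.01, -0.28, -0.96]] 404.0183440077857 0.996162109375
```

View pics/w1.png

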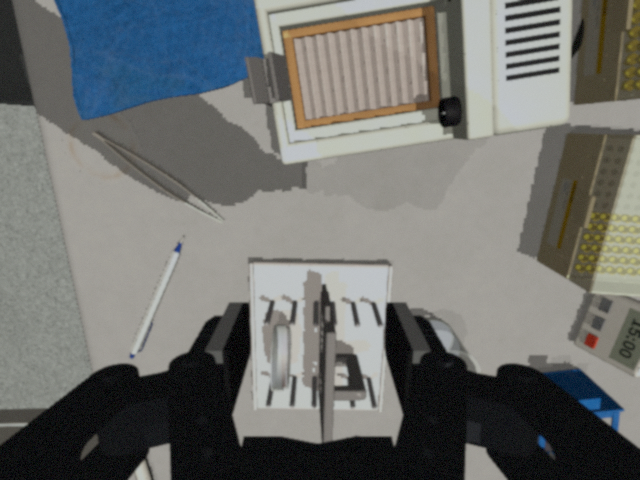

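Wrist view: cover edge-on at column ~325 (rows 285–440), handle on its right at (345,375), petri dish at left (280,355), unit at top with catch (265,80) and a knob at (450,110).

```bash
python3 - <<'E'
from h import *
p,d,c=load('wrist'); X=cloud(d,c)
def sel(u0,u1,v0,v1,zl,zh):
    Q=X[v0:v1,u0:u1].reshape(-1,3); return Q[(Q[:,2]>zl)&(Q[:,2]<zh)]
def rep(n,Q):
    r=cv2.minAreaRect((Q[:,:2]*1000).astype(np.float32)); print(n,len(Q),np.median(Q,0).round(4),Q.min(0).round(4),Q.max(0).round(4),np.round(r[0],1),np.round(r[1],1),round(r[2],1))
rep('bench',sel(200,250,170,250,-.02,.02))
Q=sel(240,400,255,410,.008,.016); rep('rack',Q)
T=sel(312,338,280,445,.088,.104); rep('covertop',T)
vx,vy,x0,y0=cv2.fitLine(T[:,:2].astype(np.float32),cv2.DIST_HUBER,0,.01,.01).ravel(); print('dir',np.degrees(np.arctan2(vy,vx)),x0,y0)
for y in np.arange(-.46,-.31,.01):
    s=T[abs(T[:,1]-y)<.005]; print(round(y,3),len(s), s[:,0].min().round(4) if len(s) else '', s[:,0].max().round(4) if len(s) else '')
rep('handle',sel(328,375,340,410,.07,.09))
rep('tongue',sel(312,338,280,330,.05,.088))
U=sel(250,600,0,170,.055,.065); rep('deck',U)
U=sel(460,600,0,170,.088,.096); rep('housing',U)
U=sel(240,295,40,110,.066,.085); rep('tab',U)
E
```

```text
bench 3984 [ 0.4035 -0.2515  0.    ] [ 0.3761 -0.2911 -0.0026] [ 0.4292 -0.2144  0.0081] [ 402.7 -252.7] [77.9 47.8] 85.6
rack 14284 [ 0.4825 -0.3624  0.0121] [ 0.4168 -0.4684  0.008 ] [ 0.5599 -0.3002  0.0159] [ 488.6 -385. ] [164.  136.2] 87.2
covertop 1202 [ 0.4964 -0.3757  0.0959] [ 0.4894 -0.4393  0.088 ] [ 0.5028 -0.3298  0.098 ] [ 496.1 -384.6] [109.9   8.4] 87.2
dir 87.16679 0.49636653 -0.37702128
-0.46 0  
-0.45 0  
-0.44 2 0.4894 0.4894
-0.43 62 0.4903 0.498
-0.42 105 0.4905 0.4982
-0.41 110 0.4907 0.4992
-0.4 104 0.4911 0.4993
-0.39 107 0.492 0.4995
-0.38 119 0.4923 0.5005
-0.37 119 0.4926 0.5006
-0.36 118 0.4935 0.5016
-0.35 125 0.4938 0.5017
-0.34 128 0.4941 0.5028
-0.33 103 0.495 0.5028
-0.32 0  
-0.31 0  
handle 544 [ 0.5149 -0.3939  0.0825] [ 0.5005 -0.4037  0.0702] [ 0.5279 -0.391   0.0857] [ 514.1 -397.4] [11.9 27.3] 87.2
tongue 370 [ 0.4962 -0.3301  0.0715] [ 0.4843 -0.3446  0.05  ] [ 0.5053 -0.3156  0.0877] [ 494.8 -330.1] [29. 21.] 90.0
deck 5701 [ 0.5006 -0.1864  0.0599] [ 0.4513 -0.2174  0.055 ] [ 0.7107 -0.0942  0.065 ] [ 581.  -154.7] [113.7 264.7] 87.4
housing 14169 [ 0.6203 -0.1448  0.0921] [ 0.5835 -0.1908  0.088 ] [ 0.6612 -0.1069  0.0953] [ 622.7 -144.9] [69.6 85.1] 7.0
tab 1346 [ 0.456  -0.1472  0.0769] [ 0.4458 -0.163   0.066 ] [ 0.4739 -0.131   0.085 ] [ 460.  -147.1] [25.7 30.2] 6.9
```

{"method": "servo_tool", "body": {"grip": [0.35,0.35,0.35,0.35,0.35,0.35,0.35,0.35,0.35,0.35,0.35,0.0,0.0,0.0,0.0,0.0,0.0], "translation": [[-0.0284,0.0022,0],[-0.0284,0.0022,0],[-0.0284,0.0022,0],[-0.0284,0.0022,0.03],[0,0,0.03],[0,0,0.03],[0,0,0.03],[0,0,0.02],[0,0,0.014],[0,0,0.01],[0,0,0],[0,0,0],[0,0,0],[0,0,0],[0,0,0],[0,0,0],[0,0,0]], "rotation": [[0,0,1.2],[0,0,0],[0,0,0],[0,0,0],[0,0,0],[0,0,0],[0,0,0],[0,0,0],[0,0,0],[0,0,0],[0,0,0],[0,0,0],[0,0,0],[0,0,0],[0,0,0],[0,0,0],[0,0,0]], "newtons": 60}}

```text
t: 5.35
position: [0.4956, -0.3668, 0.1411]
tcp_rot: [[0.053, 0.999, 0.002], [0.999, -0.053, -0.001], [-0.001, 0.002, -1.0]]
force: [-1.1, -0.0, 5.9]
width: 0.084
gripper_force: 59.8
```

{"method": "servo_tool", "body": {"grip": [0,0,0,0,0,0,0,0,0,0,0,0,0,0,0,0,0,0,0,0], "translation": [[0,0,-0.02],[0,0,-0.03],[0,0,-0.03],[0,0,-0.03],[0,0,-0.02],[-0.0256,-0.0321,0],[-0.0256,-0.0321,0],[-0.0256,-0.0321,0],[-0.0256,-0.0321,0],[-0.0256,-0.0321,0],[-0.0256,-0.0321,0],[0,0,0],[0,0,0],[0,0,0],[0,0,0],[0,0,0],[0,0,0],[0,0,0],[0,0,0],[0,0,0]], "rotation": [[0,0,0],[0,0,0],[0,0,0],[0,0,0],[0,0,0],[0,0,0],[0,0,0],[0,0,0],[0,0,0],[0,0,0],[0,0,0],[-7.75,0,0],[-7.75,0,0],[-7.75,0,0],[-7.75,0,0],[-7.75,0,0],[-7.75,0,0],[-7.75,0,0],[-7.75,0,0],[0,0,0]]}}

```text
t: 7.35
position: [0.2918, -0.5089, 0.266]
tcp_rot: [[0.058, 0.472, 0.88], [0.998, -0.033, -0.049], [0.006, 0.881, -0.473]]
force: [-0.6, 0.2, -2.6]
width: 0.081
gripper_force: 59.2
```

```bash
python3 - <<'E'
from h import *
p,d,c=load('top'); X=cloud(d,c)
m=(X[...,0]>.30)&(X[...,0]<.412)&(X[...,1]>-.61)&(X[...,1]<-.45)
print(m.sum(),np.percentile(X[m][:,2],[1,50,90,99,100]))
# colour anomalies
g=p.mean(2); vs,us=np.where(m); print('grey',np.percentile(g[m],[0,1,50,99,100])); b=m&((g<100)|(g>200)); print(X[b][:,:2].round(3)[:20], X[b][:,:2].shape)
# markers near front
m2=(X[...,0]>.25)&(X[...,0]<.33)&(X[...,1]>-.66)&(X[...,1]<-.40)&((g<80)|(g>200)); print(X[m2].min(0),X[m2].max(0))
p,d,c=grab('side'); save(p[200:460,300:640],'s2.png')
E
```

```text
2027 [-0.00664108  0.00069567  0.00480293  0.00846377  0.01228715]
grey [128.66666667 137.08666667 141.66666667 145.         147.        ]
[] (0, 2)
[ 0.27513068 -0.52081475 -0.00529469] [ 0.28988018 -0.47532432  0.0229724 ]
```

View pics/s2.png

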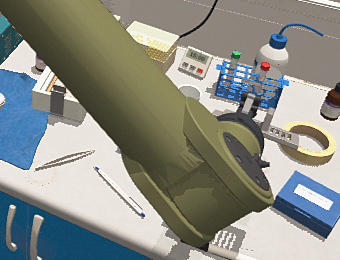

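{"method": "servo_tool", "body": {"grip": [0,0,0,0,0,0,0,0], "translation": [[0,-0.0279,0.015],[0,-0.0279,0.015],[0,-0.0279,0.015],[0,-0.0279,0.015],[0,-0.0279,0.015],[0,-0.018,0.0096],[0,0,0],[0,0,0]], "rotation": [[0,0,0],[0,0,0],[0,0,0],[0,0,0],[0,0,0],[0,0,0],[0,0,0],[0,0,0]]}}

```text
t: 8.2
position: [0.2957, -0.5102, 0.0922]
tcp_rot: [[0.052, 0.47, 0.881], [0.999, -0.024, -0.047], [-0.001, 0.883, -0.47]]
force: [0.2, -0.9, -0.6]
width: 0.082
gripper_force: 59.2
```

{"method": "servo_tool", "body": {"grip": [0,0,0,0,0,0,0,0,0], "translation": [[0,-0.0053,0.0028],[0,-0.0053,0.0028],[0,-0.0053,0.0028],[0,-0.0044,0.0024],[0,-0.0018,0.0009],[0,-0.0018,0.0009],[0,-0.0009,0.0005],[0,0,0],[0,0,0]], "rotation": [[0,0,0],[0,0,0],[0,0,0],[0,0,0],[0,0,0],[0,0,0],[0,0,0],[0,0,0],[0,0,0]]}}

```text
t: 9.1
position: [0.2953, -0.5096, 0.0638]
tcp_rot: [[0.053, 0.468, 0.882], [0.999, -0.024, -0.047], [-0.001, 0.884, -0.468]]
force: [-1.7, 1.5, 3.9]
width: 0.081
gripper_force: 59.9
```

{"method": "servo_tool", "body": {"grip": [0.25,0.25,0.25,0.25,0.25,0.25,0.25,0.25,0.25,0.25], "translation": [[0,0,0],[0,0,0],[0,0,0],[0,0,0],[0,0,-0.045],[0,0,-0.045],[0,0.02,-0.02],[0,0.03,0],[0,0.03,0],[0,0,0]], "rotation": [[0,0,0],[0,0,0],[0,0,0],[0,0,0],[0,0,0],[0,0,0],[0,0,0],[0,0,0],[0,0,0],[0,0,0]]}}

```text
t: 10.1
position: [0.2378, -0.5074, 0.1896]
tcp_rot: [[0.051, 0.466, 0.883], [0.999, -0.018, -0.048], [-0.007, 0.885, -0.466]]
force: [0.0, -0.4, -0.2]
width: 0.251
gripper_force: 0.0
```

```bash
python3 - <<'E'
from h import *
p,d,c=grab('wrist'); save(p,'w3.png'); s=get_state(); print(s['position'],np.round(s['tcp_rot'],3).tolist())
X=cloud(d,c)
m=(X[...,0]>.28)&(X[...,0]<.46)&(X[...,1]>-.62)&(X[...,1]<-.42)
for a,b in((.004,.012),(.028,.042)):
    Q=X[m&(X[...,2]>a)&(X[...,2]<b)]; 
    if len(Q)>5: r=cv2.minAreaRect((Q[:,:2]*1000).astype(np.float32)); print(a,len(Q),Q.min(0).round(3),Q.max(0).round(3),np.round(r[0],1),np.round(r[1],1),r[2])
E
```

```text
[ 0.2367367  -0.50674999  0.18728109] [[0.052, 0.468, 0.882], [0.999, -0.021, -0.048], [-0.004, 0.883, -0.469]]
0.004 14721 [ 0.28  -0.62   0.004] [ 0.46  -0.42   0.012] [ 370.  -519.9] [180.  199.8] 0.00023789498663973063
0.028 1486 [ 0.332 -0.604  0.028] [ 0.46  -0.423  0.042] [ 393.6 -508.8] [180.2 116.2] 84.39429473876953
```

View pics/w3.png

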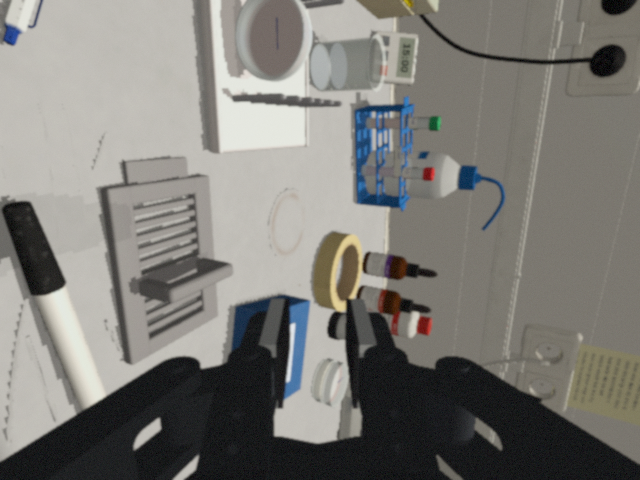

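Cover lies flat, handle up at (185,275), tongue at (155,168) pointing to +y. I turn the tool down again and look from above.

{"method": "servo_tool", "body": {"grip": [0.4,0.4,0.4,0.4,0.4,0.4,0.4,0.4,0.4,0.4,0.4,0.4,0.4,0.4], "translation": [[0,0,0],[0,0,0],[0,0,0],[0,0,0],[0,0,0],[0,0,0],[0,0,0],[0,0,0],[-0.0067,0.0327,-0.005],[-0.0067,0.0327,-0.005],[-0.0067,0.0327,-0.005],[-0.0067,0.0327,-0.005],[0,0,0],[0,0,0]], "rotation": [[7.75,0,0],[7.75,0,0],[7.75,0,0],[7.75,0,0],[7.75,0,0],[7.75,0,0],[7.75,0,0],[7.75,0,0],[0,0,0],[0,0,0],[0,0,0],[0,0,0],[0,0,0],[0,0,0]]}}

```text
t: 11.55
position: [0.3649, -0.5395, 0.2035]
tcp_rot: [[0.052, 0.999, -0.002], [0.999, -0.052, 0.002], [0.002, -0.003, -1.0]]
force: [-1.1, -0.1, -0.5]
width: 0.399
gripper_force: 0.0
```

```bash
python3 - <<'E'
from h import *
p,d,c=grab('wrist'); save(p,'w4.png'); s=get_state(); print(s['position'],np.round(s['tcp_rot'],3).tolist(),s['joint_pos'])
X=cloud(d,c)
m=(X[...,0]>.30)&(X[...,0]<.45)&(X[...,1]>-.62)&(X[...,1]<-.44)
for a,b in((.004,.012),(.031,.042)):
    Q=X[m&(X[...,2]>a)&(X[...,2]<b)&(p.mean(2)<130)]; 
    if len(Q)>5: r=cv2.minAreaRect((Q[:,:2]*1000).astype(np.float32)); print(a,len(Q),np.median(Q,0),Q.min(0).round(3),Q.max(0).round(3),np.round(r[0],1),np.round(r[1],1),r[2])
E
```

```text
[ 0.36355664 -0.53984677  0.20367539] [[0.054, 0.999, -0.003], [0.999, -0.054, 0.002], [0.002, -0.003, -1.0]] [ 0.69537609  0.39322803  0.30776071  1.58022637 -0.12389038  1.19056997
  0.97367732]
0.004 6332 [ 0.35147178 -0.52178668  0.00737867] [ 0.32  -0.616  0.004] [ 0.45  -0.44   0.012] [ 373.8 -537.4] [123.3 174.6] 10.94027042388916
0.031 1424 [ 0.38892244 -0.54647631  0.03415677] [ 0.333 -0.62   0.031] [ 0.45  -0.536  0.039] [ 399.2 -568.3] [ 38.6 142.5] 54.12141418457031
```

View pics/w4.png

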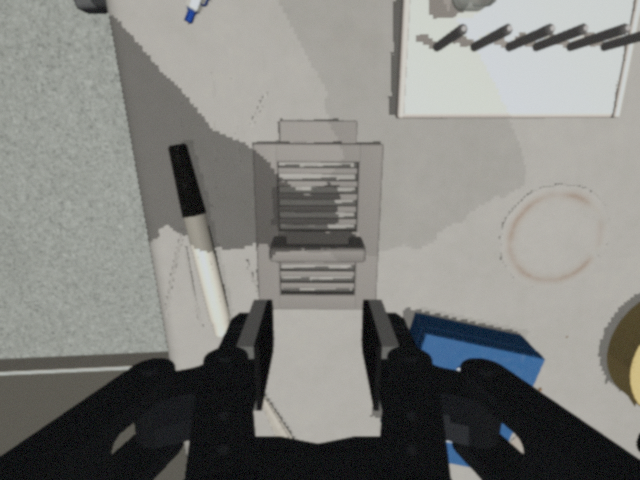

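Cover seen from above: plate (253–383, 142–308), handle bar (270–365, 240–262), tongue (280–357, 120–142).

```bash
python3 - <<'E'
from h import *
p,d,c=load('wrist'); X=cloud(d,c)
def ray(u,v,z):
    r=np.array([(u-c['cx'])/c['fx'],(v-c['cy'])/c['fy'],1])@c['R']; o=-c['R'].T@c['t']; return o+r*(z-o[2])/r[2]
S=X[235:268,262:372].reshape(-1,3); Q=S[(S[:,2]>.03)&(S[:,2]<.043)]
r=cv2.minAreaRect((Q[:,:2]*1000).astype(np.float32)); print(len(Q),np.median(Q,0),r)
for u,v in((253,142),(383,142),(378,308),(258,308)): print(ray(u,v,.008).round(4))
for u,v in((280,120),(357,120)): print('t',ray(u,v,.004).round(4))
E
```

```text
1647 [ 0.3636959  -0.54118971  0.03676544] ((363.2768249511719, -542.4048461914062), (10.58437442779541, 59.58821487426758), 86.5328369140625)
[ 0.3258 -0.4741  0.008 ]
[ 0.4086 -0.4784  0.008 ]
[ 0.4043 -0.5936  0.008 ]
[ 0.3183 -0.5892  0.008 ]
t [ 0.3437 -0.4615  0.004 ]
t [ 0.3927 -0.4641  0.004 ]
```

{"method": "servo_tool", "body": {"grip": [0.4,0.4,0.4,0.4,0.4,0.4,0.4,0.4,0.4,0.4,0.4,0.4,0.4,0.4,0.4,0.4,0.4], "translation": [[0,0,0],[0,0,0],[0,0,0],[0,0,0],[0,0,0],[0,0,0],[0,0,0],[0,0,0],[0,0,0],[0,0,0],[0,0,0],[0,-0.0026,0.03],[0,0,0.03],[0,0,0.026],[0,0,0.02],[0,0,0.01],[0,0,0]], "rotation": [[0,0,-8.14],[0,0,-8.14],[0,0,-8.14],[0,0,-8.14],[0,0,-8.14],[0,0,-8.14],[0,0,-8.14],[0,0,-8.14],[0,0,-8.14],[0,0,-8.14],[0,0,-8.14],[0,0,0],[0,0,0],[0,0,0],[0,0,0],[0,0,0],[0,0,0]]}}

```text
t: 13.3
position: [0.3627, -0.5419, 0.0875]
tcp_rot: [[-0.998, 0.063, -0.003], [0.063, 0.998, 0.003], [0.003, 0.003, -1.0]]
force: [-0.4, 1.1, -0.4]
width: 0.402
gripper_force: 0.0
```

{"method": "servo_tool", "body": {"grip": [0,0,0,0,0,0,0,0,0,0,0,0], "translation": [[0,0,0],[0,0,0],[0,0,0],[0,0,0],[0,0,0],[0,0,0],[0,0,-0.01],[0,0,-0.03],[0,0,-0.03],[0,0,-0.03],[0,0,-0.03],[0,0,0]], "rotation": [[0,0,0],[0,0,0],[0,0,0],[0,0,0],[0,0,0],[0,0,0],[0,0,0],[0,0,0],[0,0,0],[0,0,0],[0,0,0],[0,0,0]], "newtons": 90}}

```text
t: 14.5
position: [0.3663, -0.5443, 0.2249]
tcp_rot: [[-0.998, 0.061, 0.006], [0.061, 0.998, -0.007], [-0.006, -0.007, -1.0]]
force: [1.0, -0.8, -0.1]
width: 0.088
gripper_force: 88.6
```

{"method": "servo_tool", "body": {"grip": [0,0,0,0,0,0,0,0,0,0,0,0,0,0,0,0,0,0,0,0], "translation": [[-0.0175,0.038,-0.0083],[-0.0175,0.038,-0.0083],[-0.0175,0.038,-0.0083],[-0.0175,0.038,-0.0083],[-0.0175,0.038,-0.0083],[-0.0175,0.038,-0.0083],[-0.0175,0.038,-0.0083],[-0.0175,0.038,-0.0083],[-0.0175,0.038,-0.0083],[0,0,0],[0,0,0],[0,0,0],[0,0,0],[0,0,0],[0,0,0],[0,0,0],[0,0,0],[0,0,0],[0,0,0],[0,0,0]], "rotation": [[0,0,0],[0,0,0],[0,0,0],[0,0,0],[0,0,0],[0,0,0],[0,0,0],[0,0,0],[0,0,0],[0,0,7.95],[0,0,7.95],[0,0,7.95],[0,0,7.95],[0,0,7.95],[0,0,7.95],[0,0,7.95],[0,0,7.95],[0,0,7.95],[0,0,7.95],[0,0,0]]}}

```text
t: 16.5
position: [0.5424, -0.2105, 0.2928]
tcp_rot: [[-0.122, 0.993, -0.002], [0.993, 0.122, 0.001], [0.001, -0.002, -1.0]]
force: [-0.1, 0.1, -1.7]
width: 0.09
gripper_force: 88.6
```

```bash
python3 - <<'E'
from h import *
s=get_state(); p,d,c=grab('wrist'); save(p,'w5.png'); print(s['position'],np.round(s['tcp_rot'],4).tolist(),s['joint_pos'].round(2) if hasattr(s['joint_pos'],'round') else s['joint_pos'])
np.savez('/tmp/tcp5.npz',p=s['position'],R=s['tcp_rot'])
E
cp /tmp/wrist.npz /tmp/w5.npz
```

```text
[ 0.54244075 -0.21049444  0.29277854] [[-0.1215, 0.9926, -0.002], [0.9926, 0.1215, 0.0008], [0.0011, -0.0019, -1.0]] [ 0.36  0.18 -0.04  1.64  0.01  1.32  0.44]
```

View pics/w5.png

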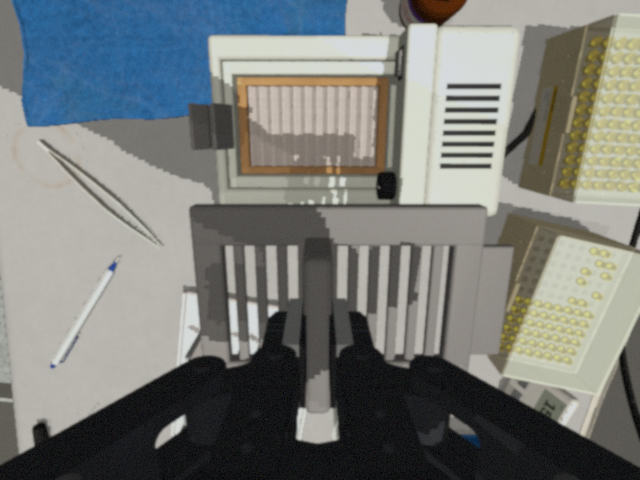

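Picture: unit with recess (220–405, 60–195), catch at (208,127), housing (405–520, 25–215); the held cover's plate spans u 190–487 with its left edge at v 205 and the tongue at u 487–512. I measure both in the tool frame.

```bash
cat > m5.py <<'E'
from h import *
z=np.load('/tmp/w5.npz'); p,d=z['p'],z['d']; c={k:z[k] for k in('fx','fy','cx','cy','R','t')}
t=np.load('/tmp/tcp5.npz'); X=cloud(d,c); T=(X-t['p'])@t['R']   # tool frame
def med(m,ax): return T[...,ax][m]
g=p.mean(2)
# cover plate (tool z ~.054+23-..=.073)
C=T[200:400,180:530].reshape(-1,3); C=C[(C[:,2]>.055)&(C[:,2]<.10)&(C[:,0]>-.05)]
h=np.histogram(C[:,2],np.arange(.055,.1,.003)); print('coverz',h[0].tolist())
def edge(Q,ax,lo,hi,name,step=.008,side=min,a=None,b=None):
    o=1-ax; e=[]
    for s in np.arange(lo,hi,step):
        q=Q[(Q[:,o]>s)&(Q[:,o]<s+step)]
        if len(q)>5: e.append((s+step/2,np.percentile(q[:,ax],1 if side is min else 99)))
    e=np.array(e); k=np.polyfit(e[:,0],e[:,1],1); k=np.polyfit(*e[abs(np.polyval(k,e[:,0])-e[:,1])<.003].T,1) 
    print(name,'at0 %.4f slope %.4f (%d)'%(k[1],k[0],len(e)))
edge(C,0,-.06,.05,'cover left edge(x)',side=max)
P=C[(C[:,0]>.027)]
edge(P,1,.028,.04,'cover front edge(y)',.003,min); edge(P,1,.028,.04,'cover back edge(y)',.003,max)
Q=C[(C[:,0]<.02)&(C[:,0]>-.0)]; edge(Q,1,.0,.02,'tongue tip(y)',.003,max)
Q=C[(C[:,1]>.072)]; print('tongue left x',np.percentile(Q[:,0],[98,99.5]))
# unit, world z
Z=X[...,2]
def reg(u0,u1,v0,v1,a,b):
    m=np.zeros(Z.shape,bool); m[v0:v1,u0:u1]=1; m&=(Z>a)&(Z<b); return T[m]
H=reg(395,530,15,200,.087,.097); edge(H,1,.05,.12,'roof front y',side=min);edge(H,1,.05,.12,'roof back y',side=max);edge(H,0,.02,.09,'roof left x',side=max)
D=reg(200,410,25,200,.057,.064); edge(D,0,-.08,.03,'deck left x',side=max); edge(D,1,.03,.06,'deck front y',.004,side=min); edge(D,1,.10,.125,'deck front y2',.004,side=min)
L=D[D[:,0]>.085]; edge(L,0,-.06,.03,'recess left x',side=min)
tb=reg(185,240,95,155,.066,.09); print('tab x',np.percentile(tb[:,0],[1,99]),'y',np.percentile(tb[:,1],[1,99]))
for v in (85,125,165): print(v,[(u,round(float(T[v,u,1]),4),round(float(Z[v,u]),3)) for u in list(range(196,246,4))+list(range(380,442,4))])
print('col',[(v,round(float(T[v,300,0]),4),round(float(Z[v,300]),3)) for v in range(32,90,3)],[(v,round(float(T[v,300,0]),4),round(float(Z[v,300]),3)) for v in range(165,206,3)])
E
python3 m5.py
```

```text
coverz [750, 334, 312, 221, 130, 60, 53, 56, 1356, 21819, 8551, 571, 1, 0, 0]
cover left edge(x) at0 0.0430 slope 0.0001 (13)
cover front edge(y) at0 -0.0485 slope -0.0194 (4)
cover back edge(y) at0 0.0627 slope 0.0146 (4)
tongue tip(y) at0 0.0776 slope 0.0076 (7)
tongue left x [0.02568989 0.02600832]
roof front y at0 0.0539 slope 0.0013 (9)
roof back y at0 0.1212 slope 0.0005 (9)
roof left x at0 0.1324 slope -0.0240 (5)
deck left x at0 0.1318 slope -0.0029 (14)
deck front y at0 -0.0739 slope -0.0388 (8)
deck front y2 at0 -0.0849 slope 0.0880 (7)
recess left x at0 0.1170 slope -0.0054 (12)
tab x [0.05815903 0.08736539] y [-0.08621264 -0.06143241]
85 [(196, -0.1018, 0.003), (200, -0.0988, 0.001), (204, -0.0952, 0.003), (208, -0.0919, 0.003), (212, -0.0747, 0.059), (216, -0.0719, 0.059), (220, -0.069, 0.06), (224, -0.0679, 0.052), (228, -0.0648, 0.053), (232, -0.0624, 0.051), (236, -0.0621, 0.037), (240, -0.0586, 0.04), (244, -0.0554, 0.041), (380, 0.0457, 0.041), (384, 0.0487, 0.041), (388, 0.0515, 0.042), (392, 0.0548, 0.04), (396, 0.0538, 0.062), (400, 0.054, 0.075), (404, 0.0543, 0
[... 1528 characters left out ...]
5, 0.1417, 0.012), (38, 0.1304, 0.06), (41, 0.1287, 0.059), (44, 0.1265, 0.06), (47, 0.1247, 0.061), (50, 0.123, 0.059), (53, 0.1208, 0.061), (56, 0.1193, 0.059), (59, 0.1175, 0.058), (62, 0.1166, 0.051), (65, 0.1145, 0.052), (68, 0.1126, 0.052), (71, 0.1104, 0.053), (74, 0.1087, 0.051), (77, 0.1078, 0.042), (80, 0.1057, 0.042), (83, 0.1038, 0.041), (86, 0.1023, 0.034), (89, 0.1002, 0.034)] [(165, 0.0432, 0.033), (168, 0.0415, 0.041), (171, 0.0393, 0.042), (174, 0.0366, 0.039), (177, 0.0356, 0.051), (180, 0.0336, 0.053), (183, 0.0312, 0.052), (186, 0.0288, 0.052), (189, 0.0274, 0.058), (192, 0.0254, 0.059), (195, 0.0232, 0.06), (198, 0.0211, 0.061), (201, 0.0187, 0.06), (204, 0.0429, 0.205)]
```

```bash
cat >> m5.py <<'E'
print('----')
S=C[(C[:,2]>.078)&(C[:,2]<.09)]
for n,Q in(('all',S),('leftstrip',S[(S[:,0]>.028)&(S[:,0]<.041)]),('mid',S[(S[:,0]<.02)&(S[:,0]>-.03)&(S[:,1]<.064)])):
    A=np.c_[Q[:,:2],np.ones(len(Q))]; k=np.linalg.lstsq(A,Q[:,2],rcond=None)[0]; print(n,len(Q),'z0 %.4f slopes deg'%k[2],np.degrees(k[:2]).round(2))
Q=T[245:310,308:326].reshape(-1,3); print('bar top',np.percentile(Q[:,2],[5,50,95]),np.percentile(Q[:,0],[1,99]))
def ray(u,v,tz):
    r=np.array([(u-c['cx'])/c['fx'],(v-c['cy'])/c['fy'],1])@c['R']@t['R']; o=(-c['R'].T@c['t']-t['p'])@t['R']; return o+r*(tz-o[2])/r[2]
gr=cv2.cvtColor(p,cv2.COLOR_RGB2GRAY).astype(float)
for u in(240,300,360): print('v edge',u,gr[198:214,u].astype(int).tolist())
for v in(220,232): print('u edges',v,gr[v,182:198].astype(int).tolist(),gr[v,478:494].astype(int).tolist())
for tz in(.0795,.083): print(tz,ray(300,205,tz).round(4),ray(190,226,tz).round(4),ray(487,226,tz).round(4),'bar end',ray(317,238,tz-.029).round(4), 'bar sides',ray(304,270,tz-.029).round(4),ray(331,270,tz-.029).round(4))
E
python3 m5.py | sed -n '/----/,$p'
```

```text
----
all 32308 z0 0.0844 slopes deg [-1.63  0.58]
leftstrip 9410 z0 0.0827 slopes deg [ 0.19 -0.02]
mid 13950 z0 0.0843 slopes deg [-0.04  0.11]
bar top [0.05304571 0.05422185 0.0676587 ] [0.01362581 0.03125694]
v edge 240 [163, 162, 161, 161, 155, 136, 97, 66, 63, 68, 71, 79, 78, 82, 78, 80]
v edge 300 [142, 141, 142, 151, 163, 148, 109, 70, 62, 68, 76, 75, 77, 81, 81, 77]
v edge 360 [138, 139, 139, 138, 133, 115, 85, 64, 74, 101, 119, 132, 141, 145, 141, 144]
u edges 220 [177, 178, 178, 180, 181, 181, 176, 159, 124, 96, 90, 85, 79, 81, 80, 80] [149, 147, 145, 146, 148, 147, 142, 134, 125, 119, 119, 117, 118, 118, 116, 118]
u edges 232 [181, 182, 181, 182, 180, 182, 181, 176, 162, 128, 100, 97, 100, 96, 98, 98] [146, 144, 145, 144, 143, 139, 129, 120, 117, 117, 118, 115, 117, 118, 116, 117]
0.0795 [ 0.0441 -0.0074  0.0795] [ 0.036  -0.0494  0.0795] [0.036  0.0637 0.0795] bar end [ 0.0391 -0.001   0.0505] bar sides [ 0.0286 -0.0051  0.0505] [0.0286 0.0034 0.0505]
0.083 [ 0.0434 -0.0076  0.083 ] [ 0.0351 -0.0505  0.083 ] [0.0352 0.0652 0.083 ] bar end [ 0.0382 -0.001   0.054 ] bar sides [ 0.0274 -0.0053  0.054 ] [0.0274 0.0035 0.054 ]
```

{"method": "servo_tool", "body": {"grip": [0,0,0,0,0,0,0,0,0,0,0,0], "translation": [[0.0237,0,0],[0.0237,0,0],[0.0237,0,0],[0,0,0],[0,0.0086,0.016],[0,0.0086,0.016],[0,0.0086,0.016],[0,0.0086,0.016],[0,0.0086,0.016],[0,0.0086,0.016],[0,0,0],[0,0,0]], "rotation": [[8,0,0],[8,0,0],[8,0,0],[0,0,0],[0,0,0],[0,0,0],[0,0,0],[0,0,0],[0,0,0],[0,0,0],[0,0,0],[0,0,0]]}}

```text
t: 17.75
position: [0.5421, -0.1396, 0.1854]
tcp_rot: [[-0.123, 0.907, -0.404], [0.992, 0.112, -0.049], [0.001, -0.407, -0.913]]
force: [0.2, 0.4, -1.5]
width: 0.089
gripper_force: 88.8
```

```bash
python3 - <<'E'
from h import *
s=get_state(); p,d,c=grab('wrist'); save(p,'w6.png'); ps=np.array(s['position']);print(ps.round(4),np.round(s['tcp_rot'],4).tolist(),s['force'])
np.savez('/tmp/tcp6.npz',p=s['position'],R=s['tcp_rot'])
z=np.load('/tmp/w5.npz'); t=np.load('/tmp/tcp5.npz'); X=cloud(z['d'],z); T=(X-t['p'])@t['R']
k=(z['p'].mean(2)<60); m=np.zeros_like(k); m[168:202,374:400]=1; Q=X[m&k]; K=T[m&k]; print('knob z',np.percentile(Q[:,2],[1,5,50,95]),'x',np.percentile(K[:,0],[2,98]),'y',np.percentile(K[:,1],[2,98]))
q=(ps-t['p'])@t['R']; print('TCP seat coords X,lat,Z mm',(q[1]+.0061)*1e3,(q[0]-.0711)*1e3,(ps[2]-.052)*1e3)
E
cp /tmp/wrist.npz /tmp/w6.npz
```

```text
[ 0.5421 -0.1396  0.1854] [[-0.1227, 0.9065, -0.4039], [0.9924, 0.1124, -0.0492], [0.0008, -0.4069, -0.9135]] [ 0.17805923  0.41640381 -1.50658155]
knob z [0.07249307 0.07622601 0.08331687 0.08549649] x [0.02440403 0.04214809] y [0.04176311 0.05323017]
TCP seat coords X,lat,Z mm 14.614227287510394 -0.8037981714085346 133.41305611865857
```

View pics/w6.png

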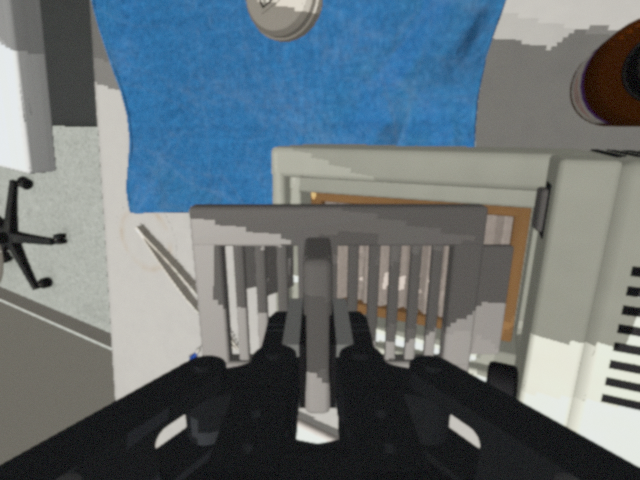

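```bash
python3 - <<'E'
from h import *
z=np.load('/tmp/w6.npz'); t=np.load('/tmp/tcp6.npz'); X=cloud(z['d'],z); T=(X-t['p'])@t['R']
psi=np.radians(6.95); ux=np.array([np.cos(psi),np.sin(psi)]); uy=np.array([-ux[1],ux[0]])
L=(X[...,:2]-t['p'][:2])@uy; A=(X[...,:2]-t['p'][:2])@ux
for u in(340,420,500): print(u,[(v,round(float(L[v,u])*1e3,1),round(float(X[v,u,2])*1e3)) for v in range(144,206,3)])
v=195; print([(u,round(float(A[v,u])*1e3,1),round(float(X[v,u,2])*1e3)) for u in range(520,580,4)])
C=T[206:300,195:512].reshape(-1,3); C=C[(C[:,2]>.075)&(C[:,2]<.09)]; print('plate z',np.median(C[:,2]),'left strip max x',np.percentile(C[:,0],[99,99.8]))
E
```

```text
340 [(144, 62.5, 16), (147, 62.5, 52), (150, 61.4, 59), (153, 60.0, 60), (156, 58.6, 60), (159, 57.1, 60), (162, 55.7, 60), (165, 54.3, 61), (168, 52.8, 60), (171, 51.3, 60), (174, 49.8, 60), (177, 48.1, 58), (180, 45.9, 52), (183, 44.3, 52), (186, 42.7, 52), (189, 41.1, 52), (192, 39.7, 52), (195, 36.2, 42), (198, 34.3, 40), (201, 32.9, 42), (204, 42.9, 101)]
420 [(144, 63.0, 7), (147, 62.4, 33), (150, 62.2, 58), (153, 60.9, 58), (156, 59.7, 60), (159, 58.4, 60), (162, 57.1, 61), (165, 55.7, 60), (168, 54.3, 60), (171, 53.1, 61), (174, 51.7, 61), (177, 50.4, 61), (180, 48.9, 60), (183, 47.2, 57), (186, 45.2, 52), (189, 43.6, 51), (192, 42.3, 52), (195, 41.0, 53), (198, 39.4, 53), (201, 35.9, 40), (204, 43.0, 89)]
500 [(144, 63.5, -1), (147, 62.4, 13), (150, 62.4, 44), (153, 61.8, 59), (156, 60.7, 60), (159, 59.4, 60), (162, 58.2, 60), (165, 56.8, 58), (168, 55.7, 60), (171, 54.5, 60), (174, 53.2, 60), (177, 52.1, 61), (180, 50.7, 60), (183, 49.4, 60), (186, 48.2, 60), (189, 46.0, 53), (192, 44.3, 51), (195, 43.3, 53), (198, 41.8, 52), (201, 40.7, 53), (204, 38.9, 50)]
[(520, 36.9, 52), (524, 38.4, 53), (528, 40.2, 51), (532, 41.7, 51), (536, 41.6, 72), (540, 42.4, 78), (544, 43.5, 81), (548, 44.6, 82), (552, 45.1, 88), (556, 45.8, 93), (560, 47.0, 93), (564, 48.2, 93), (568, 49.4, 92), (572, 50.3, 94), (576, 51.7, 92)]
plate z 0.08372974253727483 left strip max x [0.04272911 0.04293014]
```

{"method": "servo_tool", "body": {"grip": [0,0,0,0,0,0,0,0], "translation": [[0.001,0.0018,0.004],[0,0.0018,0.004],[0,0.0018,0.004],[0,0.0018,0.004],[0,0.0009,0.002],[0,0.0007,0.0018],[0,0,0],[0,0,0]], "rotation": [[0,0,0],[0,0,0],[0,0,0],[0,0,0],[0,0,0],[0,0,0],[0,0,0],[0,0,0]]}}

```text
t: 18.6
position: [0.5423, -0.1383, 0.1638]
tcp_rot: [[-0.122, 0.907, -0.404], [0.993, 0.111, -0.049], [0.0, -0.407, -0.914]]
force: [-0.4, 0.5, -1.4]
width: 0.092
gripper_force: 88.8
```

```bash
cat > st.py <<'E'
from h import *
s=get_state(); ps=np.array(s['position']); t=np.load('/tmp/tcp5.npz'); R=np.array(s['tcp_rot']); q=(ps-t['p'])@t['R']
f=np.degrees(np.arctan2(-R[2,1],-R[2,2])); a=np.radians(f); x,z=(q[1]+.0061)*1e3,(ps[2]-.052)*1e3
print('t',round(s['t'],2),'phi %.1f TCP X %.1f lat %.1f Z %.1f'%(f,x,q[0]*1e3-71.1,z),'P %.1f %.1f'%(x+65.4*np.cos(a)-91*np.sin(a),z-65.4*np.sin(a)-91*np.cos(a)),'F',np.round(s['force'],1),'tq',np.round(s['ft_torque'],2),'w',round(s['width'],3))
E
python3 st.py
```

```text
t 18.6 phi 24.0 TCP X 14.9 lat 0.4 Z 111.8 P 37.7 2.0 F [-0.4  0.5 -1.4] tq [ 0.11 -0.6  -0.03] w 0.092
```

{"method": "servo_tool", "body": {"grip": [0,0,0,0,0,0,0,0], "translation": [[0,0.0027,-0.0012],[0,0.0027,-0.0012],[0,0.0027,-0.0012],[0,0.0027,-0.0012],[0,0.0027,-0.0012],[0,0.0012,-0.0006],[0,0.0012,-0.0006],[0,0,0]], "rotation": [[0,0,0],[0,0,0],[0,0,0],[0,0,0],[0,0,0],[0,0,0],[0,0,0],[0,0,0]]}}

```text
t: 19.4
position: [0.5595, -0.1361, 0.1636]
tcp_rot: [[-0.122, 0.907, -0.404], [0.993, 0.111, -0.049], [0.0, -0.407, -0.913]]
force: [0.2, -0.3, -1.5]
width: 0.093
gripper_force: 88.8
```

```bash
python3 st.py; python3 - <<'E'
from h import *
for n in('side','wrist'):
    p,d,c=grab(n); save(p if n=='wrist' else cv2.resize(p[190:340,300:460],None,fx=3.5,fy=3.5),n+'7.png')
E
```

```text
t 19.4 phi 24.0 TCP X 32.4 lat 0.5 Z 111.6 P 55.1 1.9 F [ 0.2 -0.3 -1.5] tq [ 0.1  -0.62 -0.07] w 0.093
```

View pics/wrist7.png

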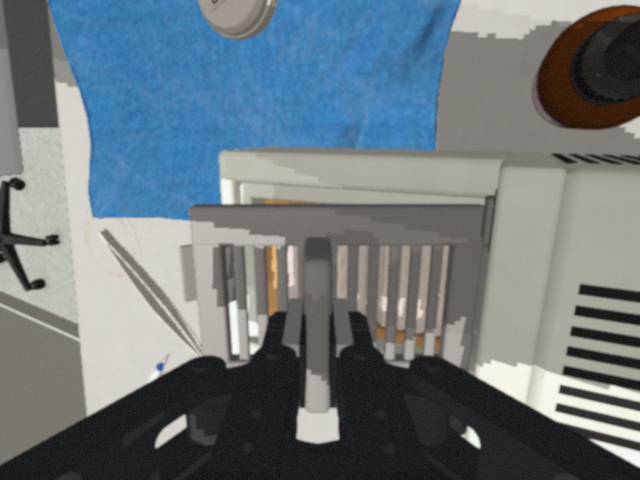

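{"method": "servo_tool", "body": {"grip": [0,0,0,0,0,0], "translation": [[0,-0.0043,0.0045],[0,-0.0047,0.0036],[0,-0.0047,0.0036],[0,0,0],[0,0,0],[0,0,0]], "rotation": [[-3,0,0],[-3,0,0],[-3,0,0],[0,0,0],[0,0,0],[0,0,0]]}}

```text
t: 20.1
position: [0.5432, -0.138, 0.1579]
tcp_rot: [[-0.122, 0.959, -0.257], [0.993, 0.118, -0.031], [0.0, -0.259, -0.966]]
force: [-0.9, 0.9, -1.9]
width: 0.089
gripper_force: 88.8
```

```bash
python3 st.py
```

```text
t 20.1 phi 15.0 TCP X 15.9 lat 0.6 Z 105.9 P 55.5 1.1 F [-0.9  0.9 -1.9] tq [ 0.03 -0.32  0.02] w 0.089
```

{"method": "servo_tool", "body": {"grip": [0,0,0,0,0], "translation": [[0,-0.0049,0.0036],[0,-0.0049,0.0036],[0,-0.0049,0.0036],[0,0,0],[0,0,0]], "rotation": [[-3,0,0],[-3,0,0],[-3,0,0],[0,0,0],[0,0,0]]}}

```text
t: 20.6
position: [0.5274, -0.14, 0.1509]
tcp_rot: [[-0.122, 0.987, -0.102], [0.992, 0.122, -0.013], [-0.0, -0.103, -0.995]]
force: [2.8, 0.3, -0.1]
width: 0.094
gripper_force: 89.1
```

```bash
python3 st.py
```

```text
t 20.6 phi 5.9 TCP X 0.0 lat 0.6 Z 98.9 P 55.7 1.7 F [ 2.8  0.3 -0.1] tq [ 0.13 -0.72  0.01] w 0.094
```

{"method": "servo_tool", "body": {"grip": [0,0,0,0,0,0], "translation": [[0,-0.0025,0.0022],[0,-0.0025,0.0022],[0,-0.0025,0.0022],[0,-0.0025,0.0022],[0,0,0],[0,0,0]], "rotation": [[-1.5,0,0],[-1.5,0,0],[-1.5,0,0],[-1.5,0,0],[0,0,0],[0,0,0]]}}

```text
t: 21.2
position: [0.5166, -0.1413, 0.143]
tcp_rot: [[-0.122, 0.992, -0.0], [0.992, 0.122, -0.0], [0.0, -0.0, -1.0]]
force: [-1.4, 1.4, 6.3]
width: 0.092
gripper_force: 89.9
```

```bash
python3 st.py
```

```text
t 21.2 phi 0.0 TCP X -10.9 lat 0.6 Z 91.0 P 54.5 -0.0 F [-1.4  1.4  6.3] tq [0.2  0.03 0.01] w 0.092
```

{"method": "servo_tool", "body": {"grip": [0,0,0,0,0], "translation": [[0,0,0.001],[0,0,0.001],[0,0,0.0005],[0,0,0],[0,0,0]], "rotation": [[-0.5,0,0],[-0.5,0,0],[0,0,0],[0,0,0],[0,0,0]]}}

```text
t: 21.7
position: [0.5157, -0.1414, 0.1429]
tcp_rot: [[-0.122, 0.992, 0.014], [0.992, 0.122, 0.002], [0.0, 0.014, -1.0]]
force: [-10.7, 3.1, 24.9]
width: 0.089
gripper_force: 92.5
```

```bash
python3 st.py; python3 - <<'E'
from h import *
p,d,c=grab('wrist'); save(p,'w8.png')
p,d,c=grab('side'); save(cv2.resize(p[200:330,310:470],None,fx=4,fy=4,interpolation=cv2.INTER_CUBIC),'s8.png')
E
```

```text
t 21.7 phi -0.8 TCP X -11.8 lat 0.5 Z 90.9 P 54.9 0.8 F [-10.7   3.1  24.9] tq [0.51 2.3  0.02] w 0.089
```

View pics/s8.png

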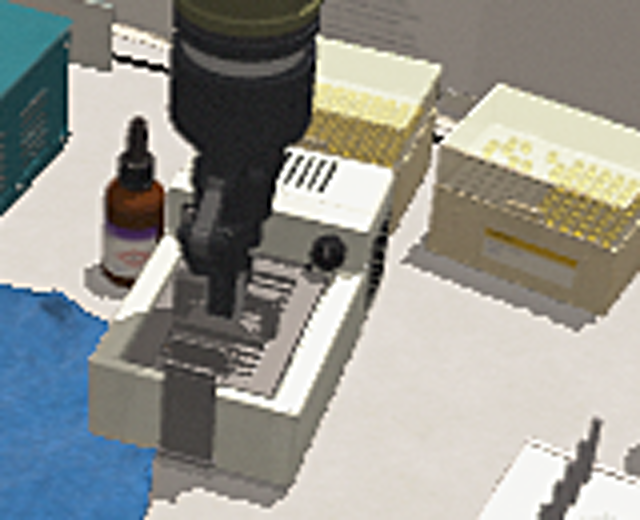

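Cover appears level in the recess with the catch in front at (187,410). I relax the load, release and look from above.

{"method": "servo_tool", "body": {"grip": [0,0,0.35,0.35,0.35,0.35,0.35,0.35,0.35,0.35,0.35,0.35,0.35], "translation": [[0,0,-0.0025],[0,0,0],[0,0,0],[0,0,0],[0,0,0],[0,0,0],[0,0,-0.01],[0,0,-0.02],[0,0,-0.03],[0,0,-0.03],[-0.02,0,-0.03],[-0.025,0,-0.03],[-0.025,0,0]], "rotation": [[1,0,0],[0,0,0],[0,0,0],[0,0,0],[0,0,0],[0,0,0],[0,0,0],[0,0,0],[0,0,0],[0,0,0],[0,0,0],[0,0,0],[0,0,0]]}}

```text
t: 23.1
position: [0.5262, -0.2123, 0.2984]
tcp_rot: [[-0.122, 0.992, 0.009], [0.992, 0.122, -0.003], [-0.004, 0.009, -1.0]]
force: [0.8, -1.1, -0.1]
width: 0.344
gripper_force: 0.0
```

```bash
python3 - <<'E'
from h import *
s=get_state(); p,d,c=grab('wrist'); save(p,'w9.png'); X=cloud(d,c); t=np.load('/tmp/tcp5.npz'); T=(X-t['p'])@t['R']
A=(T[...,1]+.0061)*1e3; L=(T[...,0]-.0726)*1e3; Z=X[...,2]*1e3
print(s['position'],s['force'])
for n,a0,a1,l0,l1 in(('front left',-58,-48,28,40),('front right',-58,-48,-40,-28),('back left',40,54,28,40),('back right',38,46,-40,-28),('deck left',-40,40,48,56),('deck right',-40,40,-56,-48),('catch',-66,-61,-12,12),('catch nose',-60,-57,-10,10),('front wall gap',-70,-64,20,40)):
    m=(A>a0)&(A<a1)&(L>l0)&(L<l1); print(n,m.sum(),np.percentile(Z[m],[10,50,90]).round(1) if m.any() else '')
tb=(A>-95)&(A<-50)&(abs(L)<13)&(Z>64)&(Z<95); print('tab A',np.percentile(A[tb],[1,50,99]),'earlier -80..-55', np.percentile(Z[tb],[1,50,99]))
E
```

```text
[ 0.52616619 -0.21230416  0.29839425] [ 0.83461863 -1.07723946 -0.06484018]
front left 252 [59.3 60.2 61.2]
front right 215 [59.3 60.3 61.1]
back left 363 [59.3 60.3 61.1]
back right 167 [59.3 60.2 61.1]
deck left 1459 [59.3 60.2 61.2]
deck right 12014 [292.  305.6 314.6]
catch 219 [83.8 85.4 86.7]
catch nose 192 [72.  75.7 79.4]
front wall gap 225 [58.6 59.9 60.9]
tab A [-79.98257056 -69.27954788 -54.82431109] earlier -80..-55 [64.22191068 76.80698149 86.84242814]
```

View pics/w9.png

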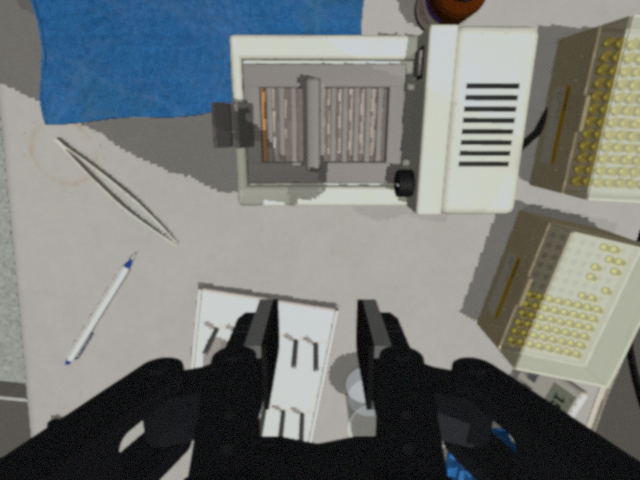

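The cover lies flush: all four corners and the deck read 60 mm. The catch at (230,125) is back in its rest position, and the gripper is clear.

```bash
python3 -c "
from plant import *; print(job_done())"
```

```text
the job is handed in; nothing more can be done
None
```

The cover is home in its recess, level with the deck at all four corners, and the catch has closed over its front edge. The gripper is clear of it, and I handed the job in at about 23 s, with no outcome reported back.

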